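# Eject a cell stick and lay it in the test cradle

## Task

Push the orange ejector lever of the dock round until it clicks over and stays there, which raises the violet cell stick in its upright clear sleeve; then draw the stick out and lay it in the sloping green test cradle, red end up, its white foot fully down on the brass stop, and let go. Be gentle: do not force the dock or the cradle, do not let the stick touch the bench top, and leave the meter, pliers and key where they are.

Things in the scene. Friction and masses are not known exactly. Their poses are not given: they have to be found in the camera images.
- dock: grey fixed ejector dock. Origin: on the bench under the sleeve's axis; z up. Base plate x -50..50, y -50..140, 16 high. At the origin an upright clear sleeve, outer diameter 35, bore 27, open rim 175 above the bench; beside it a grey housing (x -45..45, y 26..136, top 106 above the bench) with the orange lever on top
- sleeve_mouth (a point): centre of the sleeve's rim, 175 above the bench. A sprung leaf in the bore bears on the stick with about 2 N, so the stick leans and drags a little
- ejector (a joint): lever angle, 0 to 1.4 rad, growing clockwise seen from above. At 0 it points along the dock's -x, at 1.4 almost along +y. A spring drives it to the nearer end: pushed past 0.8 it snaps over with a click and stays at 1.4; released before, it returns to 0. Takes 5 to 10 N at 55 from the pivot. It raises the lift under the stick in proportion, by 40 at 1.4 rad
- ejector_pivot (a point): point on the lever's vertical axis at mid-height of the lever (128 above the bench), 85 to the dock's +y of the sleeve's axis
- ejector_tip (a point): point in the lever near its free end, 80 from the pivot, at the same height. The lever is an orange bar 14 wide and 18 high (119 to 137 above the bench), ending 82 from the pivot
- stick: rigid round rod of two violet cells end to end, diameter 20, length 150, about 120 g; lower 10 white, upper 15 red. Origin: centre of the white foot's end face; z along the rod to the red end. At first it stands in the sleeve, foot 20 and red end 170 above the bench, 5 below the rim, out of the fingers' reach; ejected it stands 35 proud of the rim
- stick_top (a point): centre of the stick's red end face, 150 from its foot
- cradle: fixed white base (160 x 100 x 14 high, x -45..115) of the test cradle. Origin: on the bench; z up; the trough leans back to its -x
- trough: sloping trough: two green walls 95 long, 30 wide, forming a V, and a brass stop plate 44 x 44 at the lower end. Origin on the stop's face, where the stick's foot centre rests, 45 above the bench, 90 to +x of the cradle's origin. z runs up the trough, 0.50 rad off vertical, leaning to the cradle's -x; x points out of the V, its open side. The seated stick shares its origin and z
- meter: bystander: yellow and black multimeter, 85 x 165 x 40, lying on the bench; origin under its centre
- pliers: bystander: pliers with orange handles, 165 long, 12 high; origin under the joint
- key: bystander: key with round black head, 65 long, 6 high; origin under the head
Not all that is in view belongs to the job. Leave any pink look-alike of the cradle alone.

How it is judged:
By the outcome, as a careful person would: the job done as asked, in the order asked, and still so for the second after the job is handed in, with the robot touching nothing.
It also fails if it takes over 58 s, if anything falls off the work surface, if the arm or the gripper's body presses on something with over 40 N, if the wrist force passes 120 N, or if a joint passes its speed limit or range.

## Robot

A 6-joint arm with a two-finger parallel gripper is mounted at the origin on the work surface. World frame = base frame: x ahead of the robot, y to its left, z up, the work surface at z = 0. Lengths are in m, angles in degrees, forces in N, time in s.
With the tool pointing down it reaches from about 0.35 to 0.8 m from the base axis. Payload 7.3 kg.
Tool frame: the origin (TCP) lies on the centre line of the jaws, within the pads' length; the fingertips stand 11 mm ahead of it and the grasp point (between the pads) lies 8 mm behind it; z points along the fingers, y is the line along which they close (so a half turn about z gives the same grasp; the last joint's range is limited). The gripper opens to 85 mm and grips with 20 to 120 N. Pads are 22 mm wide; open, the fingers measure 114 mm over their backs; the gripper's body (76 mm by 85 mm) begins 54 mm behind the grasp point. The pads swing forward as they close: fully open they stand 13 mm farther back than shut.
Start: joints at [59.187, 19.595, 87.324, -0, 73.075, -8.365], TCP at [0.2, 0.485, 0.212] pointing down, gripper open.
Joint ranges: [-145.02, 145.02], [-44.19, 115.74], [2.07, 154.8], [-57.11, 237.11], [16.16, 152.29], [-177.93, 177.93]. Speed limits (degrees/s): [147.25, 147.25, 180, 180, 180, 180].

## Interface

Orientations are given as [roll, pitch, yaw] about the fixed x, y, z axes, in that order (R = Rz(yaw) Ry(pitch) Rx(roll)).
In Python, from station import r, eyes, ticket gives the robot as it stands.
- The arm moves only by the tool servo_tool, never from a script. Its argument "increments" is text: rows parted by semicolons, each of 6 numbers parted by spaces: the shift along the tool's x, y, z as a fraction of full scale, then the turn, a rotation vector about the tool's x, y, z as a fraction of full scale. In form: x y z ax ay az; .... A call has 1 to 10 rows; each row is the pose to reach, as a shift and turn from the pose commanded when the call began, along the tool's axes at that moment; what a row does not reach only later rows make up. Full scale, the value 1, is 0.6 m for a shift and 2 rad for a turn. A row lasts 1/12 s, in which the tool goes at most 41.7 mm and 7.16 degrees, less where a joint would pass 70% of its speed; a pose out of reach is approached as far as the arm can. A call with a number of a shift or a turn outside -1 to 1 is refused whole. A call with a gripper value outside its range is refused whole. "grip" is the closure, from -1 (fully open) to 1 (shut), set as the call begins (left out, the last holds). The fingers move at their own pace and stop on an object; "force" is the grip in N (left out, the last holds). Time passes only in rows, so rows that repeat a pose let the fingers close. It gives the time, the measured TCP pose, the force, the opening and the grip force at its end, in the units of the state.
- r.read_state(): the state, without advancing time (a new reading comes with each control period).
- eyes.capture(name): name is "scene" or "top"; returns the picture (480x640x3 uint8, red, green, blue); there is no depth.
- eyes.calibration(name): a dict with "fx", "fy", "cx", "cy" (pixels), "origin" and "orientation" of the camera in the world. Camera axes: x right, y up, looking along -z (the intrinsics and any distortion apply to the point x, -y, -z); pixel columns grow to the right and rows downward; lengths in m; the calibration is good to about 2 mm. A picture is of the moment at which its call begins. calibration takes no time and is no camera call.
- ticket.job_done(): hands the job in; it is judged then, once.
Trained networks look in the newest picture that a camera, given by its name, has taken for a name from the list of things; names that differ only in an ending like _2 or _b are one class to them, and where a whole thing is asked for, a point or a joint stands for the part that bears it (a point fixed in the world has none). Each returns a list of dicts, best first, with "p" (0 to 1); they miss things now and then, are a little off and sometimes report something else, mostly with a low value. They report only what shows in the picture. A call takes as long as a camera call. They do not tell look-alikes from the thing itself.
- eyes.boxes_of(label, camera): "location" ([column, row] in pixels, amid what is visible of it).
- eyes.pinpoint(label, camera): "location" ([column, row] in pixels: a listed point, or the origin of a listed thing).
The state is a dict: "time_s": time; "qpos": joint angles; "joint_velocities": joint speeds; "tau": joint torques, N m; "tool_pos": TCP position; "ee_rot": TCP orientation; "wrist_force": force on the tool from outside, world axes, zero at the start; "moment": the same for the moment, N m; "opening": finger opening in m; "grip_force": force on a finger pad.
Only numpy, scipy, OpenCV 4.12 (cv2) and the standard library are available. Lean on these libraries where they do the work, as an engineer would, in place of code of your own. Each camera call takes 0.05 s, during which the arm holds its last target. There are 200 camera calls.

## Working session

There is one attempt and no reset: what is moved stays moved. The work goes in short steps, Python scripts to look and compute and a tool call to move; the robot and the scene stay as the last step left them, time stands still between calls to the robot, and variables do not carry over. Pictures are saved under pics/ and viewed, at most 10 in all, crops included, and the job is handed in when it is done.

Besides the shell and the picture viewer there is one more tool, called after "Emit:" as name(argument=value, ...), one argument or row to a line, values as JSON. servo_tool: Moves the arm, as the interface text tells. Its arguments: {"type":"object","properties":{"increments":{"type":"string"},"grip":{"type":"number"},"force":{"type":"number"}},"required":["increments"]}

```bash
mkdir -p pics; ls; cat > h.py <<'E'
import numpy as np, cv2
from scipy.spatial.transform import Rotation as R
from station import r, eyes, ticket
def rot(o):
    o=np.array(o,float)
    if o.shape==(3,3): return o
    if o.shape==(4,): return R.from_quat(o).as_matrix()
    return R.from_euler('xyz',o,degrees=True).as_matrix()
def ray(cam,px):
    c=eyes.calibration(cam)
    d=np.array([(px[0]-c['cx'])/c['fx'],-(px[1]-c['cy'])/c['fy'],-1.])
    d=rot(c['orientation'])@d
    return np.array(c['origin'],float),d/np.linalg.norm(d)
def atz(cam,px,z):
    o,d=ray(cam,px); return o+d*(z-o[2])/d[2]
def tri(a,b):
    (o1,d1),(o2,d2)=ray('scene',a),ray('top',b)
    A=np.c_[d1,-d2]; t=np.linalg.lstsq(A,o2-o1,rcond=None)[0]
    p,q=o1+t[0]*d1,o2+t[1]*d2
    return (p+q)/2,np.linalg.norm(p-q)
def proj(cam,P):
    c=eyes.calibration(cam); v=rot(c['orientation']).T@(np.array(P)-c['origin'])
    return np.array([c['cx']+c['fx']*v[0]/-v[2], c['cy']-c['fy']*v[1]/-v[2]])
E
python3 - <<'E'
from h import *
print(r.read_state())
for n in('scene','top'):
    im=eyes.capture(n); cv2.imwrite(f'pics/{n}0.png',im[...,::-1]); print(n,eyes.calibration(n))
names=['dock','sleeve_mouth','ejector_pivot','ejector_tip','stick_top','stick','cradle','trough','meter','pliers','key']
for l in names:
    for n in('scene','top'):
        print(l,n,[(np.round(d['location'],1).tolist(),round(d['p'],2)) for d in eyes.pinpoint(l,n)[:3]])
E
```

```text
pics
{'time_s': 0.0, 'qpos': array([ 5.91848984e+01,  1.96386062e+01,  8.73764968e+01,  1.40180746e-03,
        7.30740988e+01, -8.36494276e+00]), 'joint_velocities': array([ 0.08638053,  0.0483451 ,  0.03252117,  0.02793365, -0.07459059,
       -0.08576552]), 'tau': array([ 1.87408659e-03, -4.33688915e+01, -2.46016806e+01,  1.32826685e-04,
        7.90922408e-03,  3.68806639e-05]), 'tool_pos': array([0.20023928, 0.48485885, 0.21101079]), 'ee_rot': array([-1.79911942e+02, -1.43030489e-02,  1.57549421e+02]), 'wrist_force': array([-0.14877172,  0.0950192 , -0.22155124]), 'moment': array([-0.03958976,  0.04232063,  0.00892508]), 'grip_force': 0.0, 'opening': 0.08577203585611715}
scene {'fx': 455.08626555891124, 'fy': 455.08626555891124, 'cx': 319.7886651719522, 'cy': 233.58094378328678, 'origin': array([1.00416947, 0.03469184, 0.75884229]), 'orientation': array([35.93364265,  0.61046721, 92.15478177])}
top {'fx': 434.92379867532105, 'fy': 434.92379867532105, 'cx': 316.2039245731686, 'cy': 241.28211826342255, 'origin': array([ 0.45558744, -0.00247549,  0.80374348]), 'orientation': array(
[... 307 characters left out ...]
([218.1, 188.6], 0.66)]
ejector_tip top [([423.4, 305.3], 0.73)]
stick_top scene [([163.9, 210.9], 0.56)]
stick_top top [([478.2, 239.2], 0.63)]
stick scene []
stick top []
cradle scene [([398.3, 279.3], 0.97), ([388.7, 185.3], 0.81)]
cradle top [([219.0, 384.2], 0.79), ([218.0, 248.2], 0.55)]
trough scene [([411.7, 204.5], 0.81), ([417.4, 310.4], 0.74)]
trough top [([194.1, 333.2], 0.67), ([205.1, 198.3], 0.62)]
meter scene [([228.6, 397.9], 0.6), ([217.7, 187.6], 0.41)]
meter top [([375.0, 130.8], 0.64), ([478.8, 245.4], 0.37)]
pliers scene [([440.3, 390.4], 0.75), ([186.0, 267.4], 0.63)]
pliers top [([192.5, 143.3], 0.88)]
key scene [([317.0, 394.6], 0.9)]
key top [([291.9, 132.7], 0.56)]
```

View pics/scene0.png

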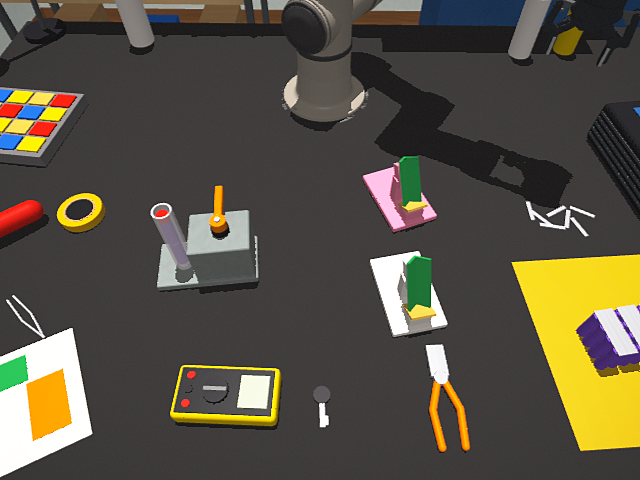

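View pics/top0.png

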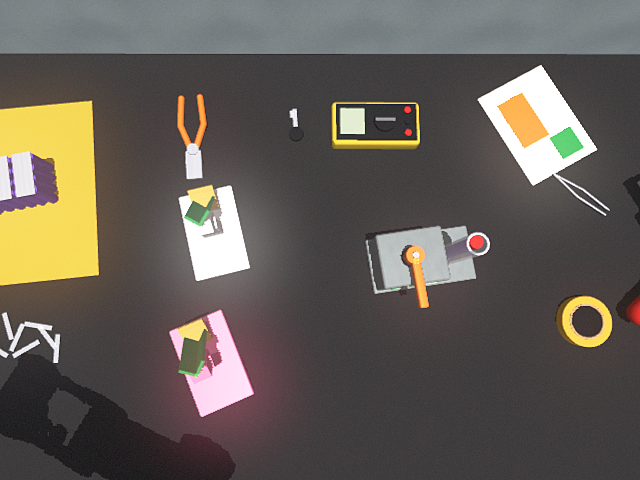

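```bash
python3 - <<'E'
from h import *
def p(n,a,b): x,e=tri(a,b); print(n,np.round(x,4),round(e,4))
p('mouth',[162.1,210.7],[478.7,243.9]);p('pivot',[214.2,222.2],[415.5,253.8]);p('tip',[218.1,188.6],[423.4,305.3])
p('stop',[163.9,210.9],[478.2,239.2])
p('dock',[184.8,267.6],[437.8,258.4])
for c in ([398.3,279.3],[388.7,185.3]):
  for d in ([219,384.2],[218,248.2]): p('cradle',c,d)
for c in ([411.7,204.5],[417.4,310.4]):
  for d in ([194.1,333.2],[205.1,198.3]): p('trough',c,d)
for c,px in (('scene',[398.3,279.3]),('scene',[388.7,185.3]),('top',[219,384.2]),('top',[218,248.2]),('scene',[184.8,267.6]),('top',[437.8,258.4])): print(c,px,np.round(atz(c,px,0),4))
E
```

```text
mouth [ 0.5402 -0.2513  0.172 ] 0.0003
pivot [ 0.5311 -0.1705  0.1312] 0.0061
tip [ 0.4513 -0.1789  0.1287] 0.0038
stop [ 0.546  -0.2464  0.1792] 0.0034
dock [ 0.5387 -0.252  -0.0113] 0.0149
cradle [ 0.2135  0.2678 -0.5833] 0.0215
cradle [0.5583 0.164  0.001 ] 0.0075
cradle [ 0.3144  0.1579 -0.0027] 0.0062
cradle [0.5285 0.118  0.2332] 0.001
trough [0.4068 0.1938 0.0429] 0.0045
trough [0.5896 0.1374 0.2599] 0.0128
trough [ 0.3758  0.3116 -0.4819] 0.042
trough [0.6433 0.1836 0.0407] 0.0018
scene [398.3, 279.3] [0.5584 0.1603 0.    ]
scene [388.7, 185.3] [0.3176 0.1543 0.    ]
top [219, 384.2] [0.3145 0.1605 0.    ]
top [218, 248.2] [0.5583 0.168  0.    ]
scene [184.8, 267.6] [ 0.5451 -0.2556 -0.    ]
top [437.8, 258.4] [ 0.5365 -0.2409  0.    ]
```

The scene picture shows the dock near (205,255) with the orange lever pointing away at (218,190). In the top picture it is near (425,260).
There are two cradles. One has a white base, at scene (408,290) and top (214,232). The other has a pink base, at scene (400,195) and top (211,362). The white base matches the description, so the pink one is the look-alike. I'll refine the measurements and confirm with an enlarged overlay crop.

```bash
cat >> h.py <<'E'
def trough(o,psi,l=0.5):
    z=np.array([-np.sin(l)*np.cos(psi),-np.sin(l)*np.sin(psi),np.cos(l)])
    y=np.array([-np.sin(psi),np.cos(psi),0]); x=np.cross(y,z)
    return np.c_[x,y,z]
E
python3 - <<'E'
from h import *
Z=dict(sleeve_mouth=.175,ejector_pivot=.128,ejector_tip=.128,cradle=0,trough=.045,stick_top=.170)
acc={}
for k in range(4):
    for n in('scene','top'):
        im=eyes.capture(n)
        for l,z in Z.items():
            for d in eyes.pinpoint(l,n):
                p=atz(n,d['location'],z)
                if l in('cradle','trough') and (p[0]<.48 or d['p']<.3): continue
                acc.setdefault((l,n),[]).append((d['location'],p)); break
for k,v in acc.items():
    print(k,len(v),np.round(np.mean([a for a,_ in v],0),1),np.round(np.mean([b for _,b in v],0)[:2],4),np.round(np.std([b for _,b in v],0)[:2],4))
for l in Z:
    a,b=[np.mean([x for x,_ in acc[(l,n)]],0) for n in('scene','top')]
    p,e=tri(a,b);print(l,np.round(p,4),round(e,4))
a=np.mean([acc[('cradle',n)][0][1] for n in('scene','top')],0)
E
```

```text
('sleeve_mouth', 'scene') 4 [161.  209.6] [ 0.5404 -0.252 ] [0.0046 0.0018]
('ejector_pivot', 'scene') 4 [216.3 223.8] [ 0.5318 -0.1705] [0.0021 0.0033]
('ejector_tip', 'scene') 3 [218.  188.4] [ 0.4499 -0.1814] [0.0024 0.0008]
('cradle', 'scene') 4 [402.2 277.5] [0.5541 0.1681] [0.0019 0.0025]
('trough', 'scene') 3 [418.7 307.5] [0.64   0.1845] [0.0003 0.0015]
('stick_top', 'scene') 4 [162.2 212.1] [ 0.5416 -0.2512] [0.0015 0.0021]
('sleeve_mouth', 'top') 4 [476.6 245.6] [ 0.5374 -0.247 ] [0.0009 0.0021]
('ejector_pivot', 'top') 3 [414.2 256. ] [ 0.5276 -0.1659] [0.0018 0.0017]
('ejector_tip', 'top') 4 [422.2 307.4] [ 0.448  -0.1752] [0.001  0.0027]
('cradle', 'top') 3 [218.6 248.5] [0.5578 0.1668] [0.0024 0.0026]
('trough', 'top') 4 [203.3 199.8] [0.6396 0.1866] [0.0003 0.0021]
('stick_top', 'top') 4 [475.7 240.1] [ 0.5462 -0.2481] [0.0027 0.002 ]
sleeve_mouth [ 0.5382 -0.2509  0.1716] 0.0049
ejector_pivot [ 0.5284 -0.1695  0.1232] 0.0048
ejector_tip [ 0.4483 -0.179   0.1257] 0.0062
cradle [0.5572 0.1665 0.0049] 0.0015
trough [0.6397 0.1856 0.0446] 0.002
stick_top [ 0.5457 -0.2475  0.1749] 0.0024
```

```bash
python3 - <<'E'
from h import *
a=np.radians(7);D=lambda x,y,z:np.array([.5395,-.250,0])+np.array([np.cos(a)*x-np.sin(a)*y,np.sin(a)*x+np.cos(a)*y,z])/1000
psi=np.radians(12);c=np.array([.6395,.1855,0])-.09*np.array([np.cos(psi),np.sin(psi),0])
C=lambda x,y,z:c+np.array([np.cos(psi)*x-np.sin(psi)*y,np.sin(psi)*x+np.cos(psi)*y,z])/1000
T=trough(0,psi);t0=C(90,0,45)
out=[]
for n,bx in(('scene',[(360,235,100,110),(140,170,125,125)]),('top',[(165,175,95,115),(355,215,145,95)])):
    im=np.ascontiguousarray(cv2.resize(eyes.capture(n),None,fx=4,fy=4,interpolation=cv2.INTER_CUBIC)[...,::-1])
    def pl(P,col,cl=True): cv2.polylines(im,[np.array([(proj(n,p)+.5)*4 for p in P]).astype(np.int32)],cl,col,1,cv2.LINE_AA)
    pl([D(x,y,16) for x,y in((-50,-50),(50,-50),(50,140),(-50,140))],(255,0,255))
    pl([D(x,y,106) for x,y in((-45,26),(45,26),(45,136),(-45,136))],(255,255,0))
    for rr in (17.5,13.5): pl([D(rr*np.cos(t),rr*np.sin(t),175) for t in np.linspace(0,6.28,40)],(0,255,0))
    pl([D(x,y,137) for x,y in((0,78),(-82,78),(-82,92),(0,92))],(255,0,0))
    pl([C(x,y,14) for x,y in((-45,-50),(115,-50),(115,50),(-45,50))],(255,0,255))
    pl([t0,t0+T[:,2]*.15],(0,0,255)); pl([t0+T@np.array([x,y,0])/1000 for x,y in((-22,-22),(22,-22),(22,22),(-22,22))],(0,0,255))
    for x,y,w,h in bx: out.append(cv2.resize(im[4*y:4*(y+h),4*x:4*(x+w)],(400,300)))
cv2.imwrite('pics/ov.png',np.vstack([np.hstack(out[:2]),np.hstack(out[2:])]))
E
```

```text
(no output)
```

View pics/ov.png

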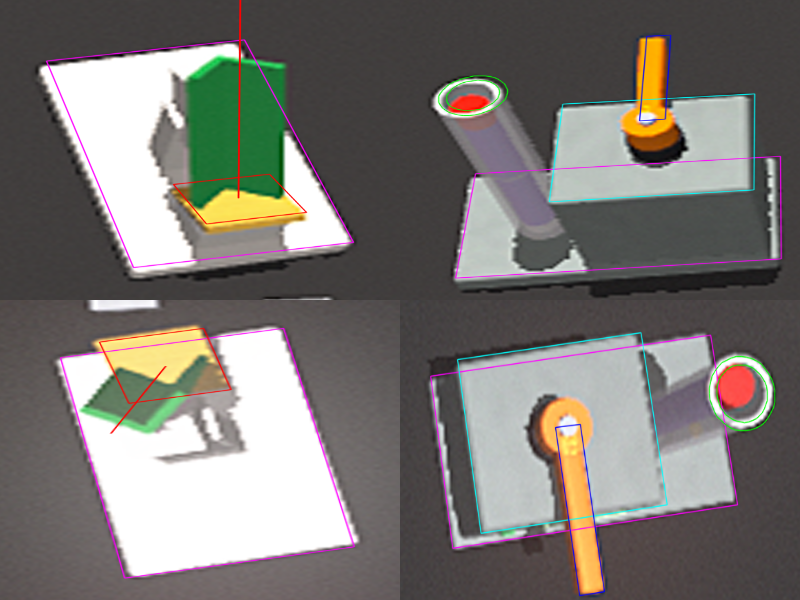

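The overlay fits. The cradle at scene (408,290) has the white base, green V and brass stop, so it is the real one. The dock outline also agrees within about 2 mm. Next is the move to the lever.

```bash
cat >> h.py <<'E'
a_=np.radians(7)
def D(x,y,z): return np.array([.5395,-.2505,0])+np.array([np.cos(a_)*x-np.sin(a_)*y,np.sin(a_)*x+np.cos(a_)*y,z])/1000
psi=np.radians(12); T=trough(0,psi); t0=np.array([.6395,.1855,.045])
DOWN=rot([180,0,192])
def inc(targets,Rt=DOWN,st=None):
    s=r.read_state(); p0=np.array(s['tool_pos']);R0=rot(s['ee_rot'])
    print('at',np.round(p0,4),np.round(s['ee_rot'],2),'F',np.round(s['wrist_force'],1),'t',round(s['time_s'],2))
    for p in targets:
        print(np.round(R0.T@(np.array(p)-p0)/.6,4),np.round(R.from_matrix(R0.T@Rt).as_rotvec()/2,4))
def finger(th,rho=62,gap=0,z=125):
    rel=th+np.radians(12-7)  # lever vs finger box
    h=14.5*abs(np.cos(rel))+11*abs(np.sin(rel))
    u=np.array([-np.cos(th),np.sin(th)]);n=np.array([-np.sin(th),-np.cos(th)])
    q=np.array([0,85])+rho*u+(7+h+gap)*n
    return D(q[0],q[1],z)
E
python3 -c "
from h import *
p=finger(0,gap=13);print(p);inc([p+[0,0,.2]])"
```

```text
[ 0.47191785 -0.20882912  0.125     ]
at [0.2005 0.4852 0.2117] [180.    -0.   157.55] F [ 0.1 -0.3 -0.2] t 4.1
[-0.8599 -0.8963 -0.1889] [ 0.      0.     -0.3006]
```

Emit:
servo_tool(
  increments="-0.43 -0.448 -0.189 0 0 -0.15; -0.43 -0.448 -0.189 0 0 -0.15; -0.43 -0.448 -0.189 0 0 -0.15; -0.43 -0.448 -0.189 0 0 -0.15; -0.43 -0.448 -0.189 0 0 -0.15; -0.86 -0.896 -0.189 0 0 -0.3; -0.86 -0.896 -0.189 0 0 -0.3; -0.86 -0.896 -0.189 0 0 -0.3; -0.86 -0.896 -0.189 0 0 -0.3; -0.86 -0.896 -0.189 0 0 -0.3",
  grip=1,
  force=20,
)

```text
time_s: 4.93
tool_pos: [0.34, 0.1297, 0.2899]
ee_rot: [180.0, 0.1, -167.9]
wrist_force: [0.9, 0.0, 0.1]
opening: -0.0001
grip_force: 0.0
```

```bash
python3 -c "
from h import *
p=finger(0,gap=13);inc([p+[0,0,.1]])"
```

```text
at [0.34   0.1297 0.2899] [ 1.8000e+02  6.0000e-02 -1.6795e+02] F [0.9 0.  0.1] t 4.93
[-0.097  -0.5977  0.1082] [0.     0.0005 0.0005]
```

Emit:
servo_tool(
  increments="-0.097 -0.598 0.1 0 0 0; -0.097 -0.598 0.1 0 0 0; -0.097 -0.598 0.1 0 0 0; -0.097 -0.598 0.1 0 0 0; -0.097 -0.598 0.1 0 0 0; -0.097 -0.598 0.1 0 0 0; -0.097 -0.598 0.1 0 0 0; -0.097 -0.598 0.1 0 0 0; -0.097 -0.598 0.1 0 0 0; -0.097 -0.598 0.1 0 0 0",
)

```text
time_s: 5.77
tool_pos: [0.472, -0.2131, 0.2274]
ee_rot: [-180.0, -0.1, -168.3]
wrist_force: [-1.1, 0.5, 1.2]
opening: -0.0001
grip_force: 0.0
```

```bash
python3 -c "
from h import *
p=finger(0,gap=13);inc([p])"
```

```text
at [ 0.472  -0.2131  0.2274] [-1.7996e+02 -8.0000e-02 -1.6832e+02] F [-1.1  0.5  1.2] t 5.77
[-0.0016  0.0072  0.1706] [-0.0003 -0.0007 -0.0028]
```

Descend beside the lever, then take a check picture.

Emit:
servo_tool(
  increments="0 0.003 0.04 0 0 0; 0 0.007 0.08 0 0 0; 0 0.007 0.12 0 0 0; 0 0.007 0.15 0 0 0; 0 0.007 0.168 0 0 0; 0 0.007 0.17 0 0 0; 0 0.007 0.17 0 0 0; 0 0.007 0.17 0 0 0",
)

```text
time_s: 6.43
tool_pos: [0.4707, -0.2038, 0.1283]
ee_rot: [-179.9, 0.1, -168.1]
wrist_force: [-0.5, -0.0, 0.5]
opening: -0.0002
grip_force: 0.0
```

```bash
python3 -c "
from h import *
inc([finger(t) for t in (0,.2,.4,.6,.8,.9,1.0)]+[finger(.9,gap=25),finger(.5,gap=30)])
a=eyes.capture('scene')[150:300,120:300];b=eyes.capture('top')[170:320,350:530]
cv2.imwrite('pics/l.png',cv2.resize(np.hstack([a,b]),(800,333))[...,::-1])"
```

```text
at [ 0.4707 -0.2038  0.1283] [-1.7995e+02  6.0000e-02 -1.6806e+02] F [-0.5 -0.   0.5] t 6.43
[-0.0022  0.0129  0.0055] [-0.0004  0.0005 -0.0005]
[0.0021 0.0319 0.0054] [-0.0004  0.0005 -0.0005]
[0.0025 0.0527 0.0054] [-0.0004  0.0005 -0.0005]
[-0.0018  0.0742  0.0054] [-0.0004  0.0005 -0.0005]
[-0.0111  0.0952  0.0054] [-0.0004  0.0005 -0.0005]
[-0.0177  0.1051  0.0054] [-0.0004  0.0005 -0.0005]
[-0.0256  0.1144  0.0054] [-0.0004  0.0005 -0.0005]
[0.017  0.0821 0.0054] [-0.0004  0.0005 -0.0005]
[0.0286 0.0218 0.0054] [-0.0004  0.0005 -0.0005]
```

View pics/l.png

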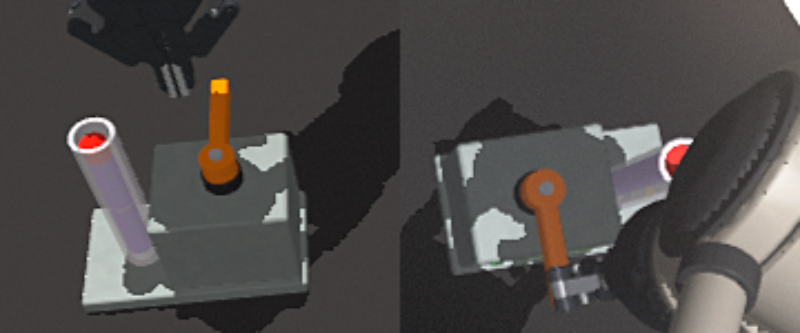

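Emit:
servo_tool(
  increments="-0.001 0.008 0.005 0 0 0; -0.001 0.016 0.005 0 0 0; 0.001 0.025 0.005 0 0 0; 0.002 0.035 0.005 0 0 0; 0.002 0.045 0.005 0 0 0; 0.002 0.054 0.005 0 0 0; 0 0.063 0.005 0 0 0; -0.002 0.072 0.005 0 0 0",
)

```text
time_s: 7.2
tool_pos: [0.4624, -0.1605, 0.1245]
ee_rot: [-180.0, 0.0, -168.1]
wrist_force: [0.3, -0.5, 0.2]
opening: -0.0006
grip_force: 0.0
```

```bash
python3 -c "
from h import *
inc([finger(t) for t in (.6,.7,.8,.9,1.0,1.1)])
a=eyes.capture('scene');print([d for d in eyes.pinpoint('ejector_tip','scene')])
for t in (0,.5,.7,.9,1.4): print(t,proj('scene',D(-80*np.cos(t),85+80*np.sin(t),128)))"
```

```text
at [ 0.4624 -0.1605  0.1245] [-1.8000e+02  1.0000e-02 -1.6807e+02] F [ 0.3 -0.5  0.2] t 7.2
[-0.0003  0.0007 -0.0008] [-0.      0.0001 -0.0006]
[-0.0043  0.0114 -0.0008] [-0.      0.0001 -0.0006]
[-0.0096  0.0218 -0.0008] [-0.      0.0001 -0.0006]
[-0.0162  0.0317 -0.0008] [-0.      0.0001 -0.0006]
[-0.0241  0.0409 -0.0008] [-0.      0.0001 -0.0006]
[-0.0331  0.0494 -0.0008] [-0.      0.0001 -0.0006]
[{'location': [219.1, 189.6], 'p': 0.58}]
0 [220.98388434 188.38333026]
0.5 [241.69486741 190.89264296]
0.7 [248.840451  194.0840464]
0.9 [254.93814831 198.41227123]
1.4 [264.10306388 213.27556104]
```

```bash
python3 -c "
from h import *
print(r.read_state()['wrist_force'],r.read_state()['tool_pos'])
a=eyes.capture('scene')[150:300,120:300];b=eyes.capture('top')[170:320,350:530]
cv2.imwrite('pics/l2.png',cv2.resize(np.hstack([a,b]),(800,333))[...,::-1])"
```

```text
[ 0.45336139 -0.14913186 -0.23387207] [ 0.46243748 -0.16017536  0.1244687 ]
```

View pics/l2.png

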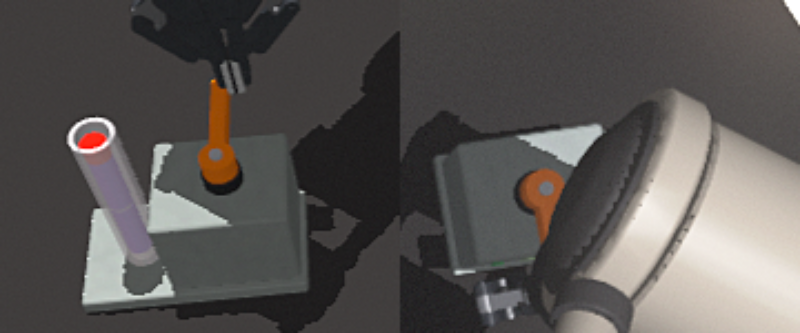

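```bash
python3 -c "
from h import *
p=np.array(r.read_state()['tool_pos'])
for dz in(-.011,0,.03): print(dz,proj('scene',p+[0,0,dz]),proj('top',p+[0,0,dz]))
print(atz('top',[395,305],.12), atz('scene',[226,191],.113))
im=eyes.capture('scene')[165:225,190:270];im2=eyes.capture('top')[255:315,375:455]
cv2.imwrite('pics/l3.png',cv2.resize(np.hstack([im,im2]),(800,300),interpolation=cv2.INTER_CUBIC)[...,::-1])"
```

```text
-0.011 [229.2674437  198.95899831] [410.51585502 297.9971235 ]
0 [228.24055692 195.0810941 ] [412.13324214 297.91142839]
0.03 [225.32556808 184.07301839] [416.82141496 297.66303176]
[ 0.45190082 -0.1347727   0.12      ] [ 0.44282595 -0.1703183   0.113     ]
```

View pics/l3.png

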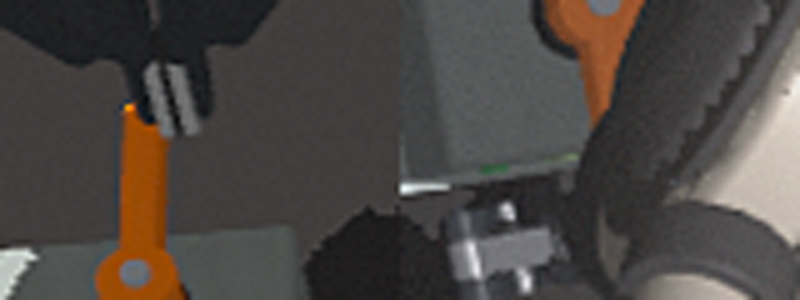

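```bash
python3 -c "
from h import *
p=np.array([.2005,.4852,.2117]);y=rot([180,0,157.55])[:,1]
for dz in(-.011,.002,.013):
  for s in(-.05,0,.05): print(dz,s,proj('scene',p+s*y+[0,0,dz]).round(1))
im=cv2.imread('pics/scene0.png')[0:90,520:640]
cv2.imwrite('pics/f0.png',cv2.resize(im,(720,540),interpolation=cv2.INTER_CUBIC))"
```

```text
-0.011 -0.05 [537.5  71.3]
-0.011 0 [563.2  77.4]
-0.011 0.05 [589.7  83.6]
0.002 -0.05 [539.9  65.7]
0.002 0 [566.   71.7]
0.002 0.05 [592.9  77.9]
0.013 -0.05 [542.   60.7]
0.013 0 [568.4  66.8]
0.013 0.05 [595.6  73. ]
```

View pics/f0.png

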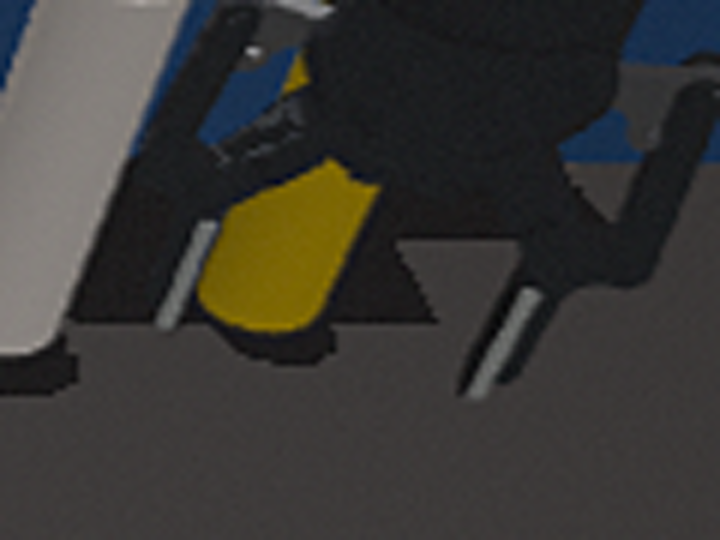

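Emit:
servo_tool(
  increments="0 0 -0.03 0 0 0; 0 0 -0.06 0 0 0; 0 -0.03 -0.06 0 0 0; 0.01 -0.06 -0.06 0 0 0; 0.01 -0.08 -0.06 0 0 0; 0.01 -0.08 -0.06 0 0 0; 0.01 -0.08 -0.06 0 0 0; 0.01 -0.08 -0.06 0 0 0",
)

```text
time_s: 8.17
tool_pos: [0.4662, -0.2086, 0.16]
ee_rot: [179.9, -0.0, -168.1]
wrist_force: [0.3, 0.1, 0.9]
opening: -0.0001
grip_force: 0.0
```

```bash
python3 -c "
from h import *
inc([finger(0,66,12,z) for z in(125,103)])"
```

```text
at [ 0.4662 -0.2086  0.16  ] [ 1.7993e+02 -3.0000e-02 -1.6809e+02] F [0.3 0.1 0.9] t 8.17
[-0.0028 -0.0001  0.0583] [ 0.0006 -0.0003 -0.0008]
[-0.0028 -0.0001  0.095 ] [ 0.0006 -0.0003 -0.0008]
```

Emit:
servo_tool(
  increments="-0.003 0 0.03 0 0 0; -0.003 0 0.055 0 0 0; -0.003 0 0.075 0 0 0; -0.003 0 0.09 0 0 0; -0.003 0 0.095 0 0 0; -0.003 0 0.095 0 0 0; -0.003 0 0.095 0 0 0",
)

```text
time_s: 8.75
tool_pos: [0.4685, -0.2088, 0.1038]
ee_rot: [-180.0, 0.0, -168.0]
wrist_force: [-0.7, 0.4, -1.5]
opening: 0.0001
grip_force: 0.0
```

```bash
python3 -c "
from h import *
inc([finger(t,66,0,103) for t in(0,.1,.2,.3,.4)])"
```

```text
at [ 0.4685 -0.2088  0.1038] [-1.7999e+02  2.0000e-02 -1.6805e+02] F [-0.7  0.4 -1.5] t 8.75
[-0.0008  0.0209  0.0013] [-0.0001  0.0002 -0.0004]
[0.0017 0.0308 0.0013] [-0.0001  0.0002 -0.0004]
[0.0033 0.0413 0.0013] [-0.0001  0.0002 -0.0004]
[0.0038 0.0521 0.0013] [-0.0001  0.0002 -0.0004]
[0.0031 0.0632 0.0013] [-0.0001  0.0002 -0.0004]
```

Emit:
servo_tool(
  increments="0 0.01 0 0 0 0; 0 0.02 0 0 0 0; 0.002 0.03 0 0 0 0; 0.003 0.04 0 0 0 0; 0.003 0.045 0 0 0 0; 0.003 0.045 0 0 0 0",
)

```text
time_s: 9.25
tool_pos: [0.4622, -0.1834, 0.1045]
ee_rot: [-179.8, 0.2, -168.0]
wrist_force: [2.5, -3.8, -0.5]
opening: -0.0002
grip_force: 2.0
```

```bash
python3 -c "
from h import *
inc([finger(t,66,0,103) for t in(.2,.3,.4)])
im=eyes.capture('scene');print(eyes.pinpoint('ejector_tip','scene'))
for t in (0,.2,.3,.4): print(t,proj('scene',D(-80*np.cos(t),85+80*np.sin(t),128)))
cv2.imwrite('pics/l4.png',cv2.resize(im[165:225,190:270],(800,600),interpolation=cv2.INTER_CUBIC)[...,::-1])"
```

```text
at [ 0.4622 -0.1834  0.1045] [-179.78    0.19 -168.05] F [ 2.5 -3.8 -0.5] t 9.25
[ 0.0016 -0.0022  0.0026] [-0.0019  0.0016 -0.0004]
[0.0021 0.0086 0.0025] [-0.0019  0.0016 -0.0004]
[0.0015 0.0197 0.0025] [-0.0019  0.0016 -0.0004]
[{'location': [227.1, 189.0], 'p': 0.8}]
0 [220.98388434 188.38333026]
0.2 [229.58356789 188.42209076]
0.3 [233.76096486 188.92721519]
0.4 [237.80961067 189.75255161]
```

```bash
python3 -c "
from h import *
inc([finger(t,66-8*max(0,t-.3),0,101) for t in(.3,.4,.5,.6,.7,.8,.9,1.)])"
```

```text
at [ 0.462  -0.1835  0.1044] [-1.7981e+02  1.6000e-01 -1.6805e+02] F [ 2.  -4.1 -0.1] t 9.35
[0.0019 0.0087 0.0057] [-0.0016  0.0014 -0.0005]
[0.0001 0.0192 0.0057] [-0.0016  0.0014 -0.0005]
[-0.0028  0.0296  0.0056] [-0.0016  0.0014 -0.0005]
[-0.0068  0.0399  0.0056] [-0.0016  0.0014 -0.0005]
[-0.0119  0.0498  0.0056] [-0.0016  0.0014 -0.0005]
[-0.0182  0.0592  0.0056] [-0.0016  0.0014 -0.0005]
[-0.0255  0.068   0.0056] [-0.0016  0.0014 -0.0005]
[-0.0339  0.076   0.0056] [-0.0016  0.0014 -0.0005]
```

Emit:
servo_tool(
  increments="0.002 0.01 0.004 0 0 0; 0 0.02 0.004 0 0 0; -0.003 0.03 0.004 0 0 0; -0.007 0.04 0.004 0 0 0; -0.012 0.05 0.004 0 0 0; -0.018 0.06 0.004 0 0 0; -0.022 0.065 0.004 0 0 0; -0.022 0.065 0.004 0 0 0",
)

```text
time_s: 10.02
tool_pos: [0.4656, -0.1408, 0.101]
ee_rot: [179.9, -0.0, -168.0]
wrist_force: [0.1, -0.2, 0.0]
opening: 0.0001
grip_force: 0.0
```

```bash
python3 -c "
from h import *
inc([finger(t,62,0,101) for t in(.8,.9,1.,1.1)])
im=eyes.capture('scene');print(eyes.pinpoint('ejector_tip','scene'))
for t in (.2,.6,.8,1,1.4): print(t,proj('scene',D(-80*np.cos(t),85+80*np.sin(t),128)))"
```

```text
at [ 0.4656 -0.1408  0.101 ] [ 1.7994e+02 -1.0000e-02 -1.6803e+02] F [ 0.1 -0.2  0. ] t 10.02
[ 0.0024 -0.0092  0.0001] [ 0.0005 -0.0001 -0.0002]
[-0.0042  0.0007  0.0001] [ 0.0005 -0.0001 -0.0002]
[-0.0121  0.0099  0.0001] [ 0.0005 -0.0001 -0.0002]
[-0.0211  0.0183  0.0001] [ 0.0005 -0.0001 -0.0002]
[{'location': [252.0, 198.4], 'p': 0.93}]
0.2 [229.58356789 188.42209076]
0.6 [245.38282335 192.33979762]
0.8 [252.03578853 196.11309434]
1 [257.51835522 200.96448556]
1.4 [264.10306388 213.27556104]
```

Emit:
servo_tool(
  increments="0 0 0 0 0 0; -0.005 0.005 0 0 0 0; -0.01 0.01 0 0 0 0; -0.01 0.01 0 0 0 0; -0.01 0.01 0 0 0 0; -0.01 0.01 0 0 0 0",
)

```text
time_s: 10.62
tool_pos: [0.4704, -0.1347, 0.101]
ee_rot: [180.0, -0.0, -168.1]
wrist_force: [0.5, -0.4, -0.6]
opening: -0.0002
grip_force: 0.0
```

```bash
python3 -c "
from h import *
inc([finger(1,62,0,101)])
im=eyes.capture('scene');print(eyes.pinpoint('ejector_tip','scene'),eyes.pinpoint('stick_top','scene'),proj('scene',D(0,0,210)))
cv2.imwrite('pics/l5.png',cv2.resize(im[165:245,150:290],(800,457),interpolation=cv2.INTER_CUBIC)[...,::-1])"
```

```text
at [ 0.4704 -0.1347  0.101 ] [ 179.98   -0.   -168.06] F [ 0.5 -0.4 -0.6] t 10.62
[-0.0023  0.0017 -0.0001] [ 0.0001 -0.     -0.0005]
[{'location': [255.0, 202.8], 'p': 0.95}, {'location': [417.3, 308.5], 'p': 0.5}] [{'location': [160.3, 201.6], 'p': 0.55}] [155.65188269 195.3680218 ]
```

View pics/l5.png

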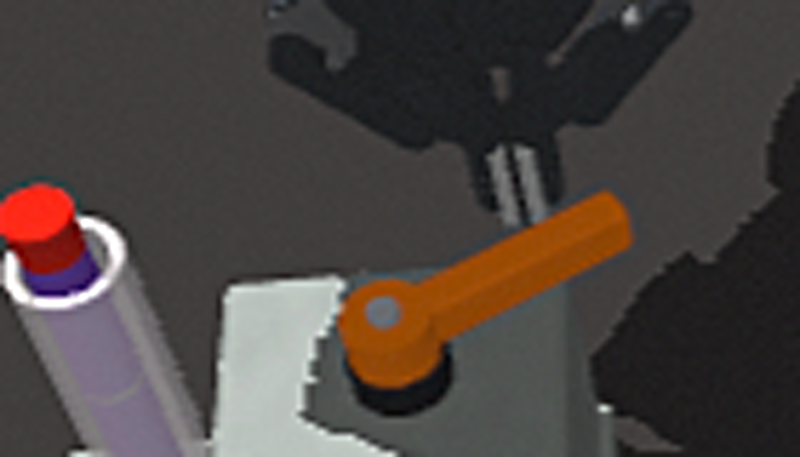

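Emit:
servo_tool(
  increments="0 0 0 0 0 0; 0 0 0 0 0 0; 0 0 0 0 0 0; 0 0 0 0 0 0; 0 0 0 0 0 0; 0 0 0 0 0 0; 0 0 0 0 0 0; 0 0 0 0 0 0",
)

```text
time_s: 11.43
tool_pos: [0.4704, -0.1348, 0.101]
ee_rot: [180.0, 0.0, -168.1]
wrist_force: [0.5, 0.3, 0.1]
opening: -0.0002
grip_force: 0.0
```

```bash
python3 -c "
from h import *
inc([finger(1,62,0,101),finger(1.2,62,0,101)])
im=eyes.capture('scene');print(eyes.pinpoint('ejector_tip','scene')[:1],eyes.pinpoint('stick_top','scene'))
for t in (.8,1,1.2,1.4): print(t,proj('scene',D(-80*np.cos(t),85+80*np.sin(t),128)),proj('scene',D(0,0,170+40*t/1.4)))"
```

```text
at [ 0.4704 -0.1348  0.101 ] [ 179.99    0.   -168.07] F [0.5 0.3 0.1] t 11.43
[-0.0023  0.0019  0.    ] [ 0.0001  0.     -0.0006]
[-0.0214  0.0178  0.    ] [ 0.0001  0.     -0.0006]
[{'location': [261.9, 213.2], 'p': 0.8}] [{'location': [155.3, 198.1], 'p': 0.83}]
0.8 [252.03578853 196.11309434] [158.84563386 202.27735566]
1 [257.51835522 200.96448556] [157.7944576  200.00324997]
1.2 [261.60482197 206.74734781] [156.72995884 197.70032249]
1.4 [264.10306388 213.27556104] [155.65188269 195.3680218 ]
```

Emit:
servo_tool(
  increments="0 -0.01 -0.05 0 0 0; 0 -0.01 -0.1 0 0 0; 0.02 -0.01 -0.16 0 0 0; 0.1 0 -0.23 0 0 0; 0.15 0 -0.3 0 0 0; 0.15 0 -0.3 0 0 0; 0.15 0 -0.3 0 0 0; 0.15 0 -0.3 0 0 0; 0.15 0 -0.3 0 0 0",
  grip=-1,
)

```text
time_s: 12.33
tool_pos: [0.3823, -0.1534, 0.2806]
ee_rot: [180.0, 0.0, -168.1]
wrist_force: [0.9, -1.0, 0.1]
opening: 0.0857
grip_force: 0.0
```

```bash
python3 -c "
from h import *
inc([D(0,0,171),D(0,0,230)])
P=[];ims={}
for k in range(3):
  for n in('scene','top'):
    ims[n]=eyes.capture(n)
    for l,z in(('stick_top',.21),('ejector_tip',.128)):
      q=eyes.pinpoint(l,n)[:1]
      if q: print(l,n,q[0]['location'],atz(n,q[0]['location'],z).round(4),round(q[0]['p'],2))
for n,im in ims.items():
  h=cv2.cvtColor(im,cv2.COLOR_RGB2HSV);m=((h[...,0]<8)|(h[...,0]>173))&(h[...,1]>180)&(h[...,2]>200)
  c=proj(n,D(0,0,210)).astype(int);mm=np.zeros_like(m);mm[c[1]-20:c[1]+20,c[0]-20:c[0]+20]=1
  ys,xs=np.nonzero(m&mm);print(n,len(xs),xs.mean(),ys.mean(),atz(n,[xs.mean(),ys.mean()],.21).round(4))
print(D(0,0,0))
"
```

```text
at [ 0.3823 -0.1534  0.2806] [ 179.98    0.   -168.09] F [ 0.9 -1.   0.1] t 12.33
[-0.223  -0.2126  0.1826] [ 0.0002  0.     -0.0008]
[-0.223  -0.2125  0.0843] [ 0.0002  0.     -0.0008]
stick_top scene [153.5, 197.6] [ 0.5442 -0.2528  0.21  ] 0.71
ejector_tip scene [259.9, 211.5] [ 0.5022 -0.0975  0.128 ] 0.86
stick_top top [489.4, 239.2] [ 0.5416 -0.2518  0.21  ] 0.73
ejector_tip top [361.5, 270.6] [ 0.5054 -0.0827  0.128 ] 0.72
stick_top scene [154.2, 197.4] [ 0.5438 -0.2518  0.21  ] 0.82
ejector_tip scene [263.6, 211.9] [ 0.503  -0.0908  0.128 ] 0.57
stick_top top [487.1, 237.3] [ 0.5443 -0.2487  0.21  ] 0.8
ejector_tip top [364.3, 269.6] [ 0.5069 -0.0871  0.128 ] 0.75
stick_top scene [155.8, 196.6] [ 0.5421 -0.2496  0.21  ] 0.79
ejector_tip scene [261.1, 212.0] [ 0.5033 -0.0952  0.128 ] 0.94
stick_top top [490.8, 237.2] [ 0.5444 -0.2539  0.21  ] 0.75
ejector_tip top [364.2, 269.9] [ 0.5064 -0.087   0.128 ] 0.75
scene 100 153.8 198.16 [ 0.5454 -0.252   0.21  ]
top 93 487.48387096774195 237.51612903225808 [ 0.544  -0.2492  0.21  ]
[ 0.5395 -0.2505  0.    ]
```

```bash
python3 -c "
from h import *
inc([[.543,-.2505,.25],[.543,-.2505,.171]])"
```

```text
at [ 0.3823 -0.1535  0.2811] [-1.8000e+02  1.0000e-02 -1.6807e+02] F [1.4 0.6 0.8] t 13.23
[-0.2286 -0.2135  0.0518] [-0.      0.0001 -0.0007]
[-0.2286 -0.2135  0.1835] [-0.      0.0001 -0.0007]
```

Emit:
servo_tool(
  increments="-0.228 -0.213 0.052 0 0 0; -0.228 -0.213 0.052 0 0 0; -0.228 -0.213 0.052 0 0 0; -0.228 -0.213 0.052 0 0 0; -0.228 -0.213 0.052 0 0 0; -0.228 -0.213 0.052 0 0 0; -0.228 -0.213 0.052 0 0 0; -0.228 -0.213 0.052 0 0 0",
)

```text
time_s: 13.9
tool_pos: [0.5421, -0.2499, 0.2496]
ee_rot: [180.0, -0.0, -168.1]
wrist_force: [-0.1, 0.3, -0.2]
opening: 0.0854
grip_force: 0.0
```

```bash
python3 -c "
from h import *
inc([[.543,-.2505,.25],[.543,-.2505,.171]])"
```

```text
at [ 0.5421 -0.2499  0.2496] [ 1.7996e+02 -4.0000e-02 -1.6807e+02] F [-0.1  0.3 -0.2] t 13.9
[-0.0013 -0.0013 -0.0006] [ 0.0004 -0.0003 -0.0006]
[-0.0014 -0.0014  0.131 ] [ 0.0004 -0.0003 -0.0006]
```

Emit:
servo_tool(
  increments="-0.001 -0.001 0.03 0 0 0; -0.001 -0.001 0.06 0 0 0; -0.001 -0.001 0.09 0 0 0; -0.001 -0.001 0.115 0 0 0; -0.001 -0.001 0.13 0 0 0; -0.001 -0.001 0.13 0 0 0; -0.001 -0.001 0.13 0 0 0",
)

```text
time_s: 14.48
tool_pos: [0.5431, -0.2505, 0.1727]
ee_rot: [-180.0, 0.0, -168.1]
wrist_force: [0.4, 0.7, 0.7]
opening: 0.0856
grip_force: 0.0
```

```bash
python3 -c "
from h import *
inc([[.543,-.2505,.171]])
im=eyes.capture('scene')
cv2.imwrite('pics/g.png',cv2.resize(im[140:240,100:220],(720,600),interpolation=cv2.INTER_CUBIC)[...,::-1])"
```

```text
at [ 0.5431 -0.2505  0.1727] [-1.7998e+02  3.0000e-02 -1.6806e+02] F [0.4 0.7 0.7] t 14.48
[0.0002 0.     0.0029] [-0.0002  0.0003 -0.0005]
```

View pics/g.png

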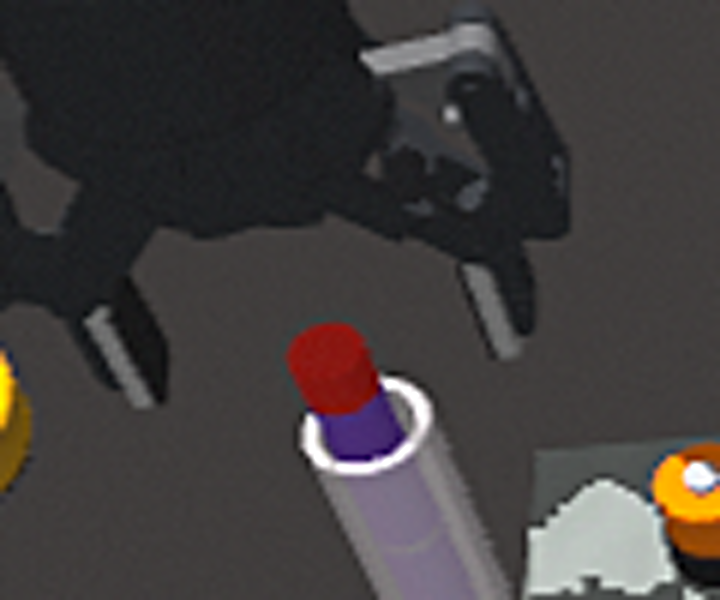

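The pads straddle the red end, with tips at crop (145,405) and (510,355). They are centred on the stick at (328,345) and stay above the rim, so I'll close.

Emit:
servo_tool(
  increments="0 0 0 0 0 0; 0 0 0 0 0 0; 0 0 0 0 0 0; 0 0 0 0 0 0; 0 0 0 0 0 0; 0 0 0 0 0 0; 0 0 0 0 0 0; 0 0 0 0 0 0; 0 0 0 0 0 0; 0 0 0 0 0 0",
  grip=1,
  force=40,
)

```text
time_s: 15.37
tool_pos: [0.5434, -0.2508, 0.172]
ee_rot: [-180.0, 0.0, -168.1]
wrist_force: [-0.6, -0.4, 2.2]
opening: 0.0185
grip_force: 39.1
```

Emit:
servo_tool(
  increments="0 0 -0.01 0 0 0; 0 0 -0.03 0 0 0; 0 0 -0.055 0 0 0; 0 0 -0.08 0 0 0; 0 0 -0.105 0 0 0; 0 0 -0.13 0 0 0; 0 0 -0.155 0 0 0; 0 0 -0.18 0 0 0; 0 0 -0.21 0 0 0; 0 0 -0.25 0 0 0",
)

```text
time_s: 16.2
tool_pos: [0.5426, -0.2502, 0.3213]
ee_rot: [179.9, -0.1, -168.1]
wrist_force: [0.1, -1.2, 0.2]
opening: 0.018
grip_force: 39.3
```

```bash
cat >> h.py <<'E'
def violet(n,ctr,w=130):
    im=eyes.capture(n);h=cv2.cvtColor(im,cv2.COLOR_RGB2HSV)
    m=((h[...,0]>118)&(h[...,0]<150)&(h[...,1]>90)).astype(np.uint8)
    mm=np.zeros_like(m);c=np.array(ctr).astype(int);mm[max(0,c[1]-w):c[1]+w,max(0,c[0]-w):c[0]+w]=1
    k,lab,st,ce=cv2.connectedComponentsWithStats(m*mm)
    i=1+np.argmax(st[1:,4]);ys,xs=np.nonzero(lab==i)
    v=cv2.fitLine(np.c_[xs,ys].astype(np.float32),cv2.DIST_HUBER,0,.01,.01).ravel()
    return st[i],v,im
E
python3 -c "
from h import *
s=r.read_state();p=np.array(s['tool_pos']);print(p,s['opening'],s['wrist_force'])
for n in('scene','top'):
  top=p+[0,0,.043];c=proj(n,p-[0,0,.04]);st,v,im=violet(n,c)
  print(n,'expect axis px',proj(n,top-[0,0,.015]),proj(n,top-[0,0,.14]),'bbox',st,'line',v.round(3))
  for l in('stick_top','stick'): print(l,[(x['location'],round(x['p'],2)) for x in eyes.pinpoint(l,n)[:2]],proj(n,top),proj(n,top-[0,0,.15]))
"
```

```text
[ 0.5426021  -0.25023801  0.32126509] 0.018032413350722202 [ 0.08069089 -1.1569847   0.21272819]
scene expect axis px [123.86795432 129.19539642] [152.56437268 190.90909692] bbox [118 138  42  61 888] line [  0.439   0.898 140.413 168.171]
stick_top [([121.3, 121.2], 0.93)] [119.7724625  120.38774831] [154.51166649 195.09689155]
stick [([152.3, 202.7], 0.58)] [119.7724625  120.38774831] [154.51166649 195.09689155]
top expect axis px [540.98302597 219.33695763] [492.53560996 236.96205243] bbox [485 217  41  26 577] line [ 9.42000e-01 -3.37000e-01  5.03763e+02  2.30724e+02]
stick_top [([475.7, 245.2], 0.3)] [548.58324134 216.57201107] [489.52382575 238.05773486]
stick [([487.4, 238.6], 0.97)] [548.58324134 216.57201107] [489.52382575 238.05773486]
```

```bash
cat >> h.py <<'E'
def stickpose(N=3):
    """axis by intersecting the two image-line planes, foot by network + triangulation, vs TCP"""
    F=[];nrm=[];s=r.read_state();p=np.array(s['tool_pos']);Rt=rot(s['ee_rot']);ax=-Rt[:,2]
    L={}
    for n in('scene','top'):
        L[n]=[]
        for k in range(N):
            st,v,im=violet(n,proj(n,p-ax*.04))
            q=eyes.pinpoint('stick',n)
            if q: L[n].append(q[0]['location'])
        o,d1=ray(n,v[2:]-15*v[:2]);_,d2=ray(n,v[2:]+15*v[:2]);x=np.cross(d1,d2);nrm.append((x/np.linalg.norm(x),o))
    d=np.cross(nrm[0][0],nrm[1][0]);d/=np.linalg.norm(d);d*=np.sign(d[2])
    # point on the line closest to the TCP
    A=np.array([nrm[0][0],nrm[1][0],d]);P=np.linalg.solve(A,[nrm[0][0]@nrm[0][1],nrm[1][0]@nrm[1][1],d@p])
    print('TCP',p.round(4),'axis(world)',d.round(4),'in tool',(Rt.T@d).round(4),'off at TCP (tool)',(Rt.T@(P-p)).round(4))
    if L['scene'] and L['top']:
        f,e=tri(np.mean(L['scene'],0),np.mean(L['top'],0));print('foot',f.round(4),e.round(4),'in tool',(Rt.T@(f-p)).round(4))
E
python3 -c "
from h import *
stickpose()"
```

```text
TCP [ 0.5428 -0.2504  0.3204] axis(world) [-0.0018 -0.0211  0.9998] in tool [ 0.008  -0.0184 -0.9998] off at TCP (tool) [-0.0015 -0.0025  0.    ]
foot [ 0.5455 -0.2556  0.2035] 0.0016 in tool [-0.0018 -0.0058  0.1168]
```

```bash
cat >> h.py <<'E'
RP=np.c_[-T[:,0],T[:,1],-T[:,2]]
def place(x,z,y=0,L=.113): return t0+T@np.array([x,y,z+L])
E
python3 -c "
from h import *
print(np.linalg.det(RP),place(.045,.05),place(0,0)); inc([place(.045,.05)],RP)"
```

```text
1.0000000000000002 [0.60168956 0.17746314 0.20962011] [0.58650877 0.17423637 0.14416683]
at [ 0.5433 -0.2507  0.3218] [ 180.      0.   -168.07] F [-0.4 -0.3 -1.9] t 17.1
[-0.2428  0.678   0.187 ] [-1.0e-04 -2.5e-01 -6.0e-04]
```

Emit:
servo_tool(
  increments="-0.02 0.05 -0.02 0 0 0; -0.04 0.12 -0.02 0 -0.02 0; -0.07 0.19 -0.02 0 -0.05 0; -0.09 0.26 -0.02 0 -0.08 0; -0.12 0.33 -0.01 0 -0.12 0; -0.15 0.4 0 0 -0.16 0; -0.17 0.47 0 0 -0.2 0; -0.2 0.54 0.01 0 -0.23 0; -0.22 0.61 0.03 0 -0.25 0; -0.24 0.66 0.05 0 -0.25 0",
)

```text
time_s: 17.93
tool_pos: [0.5984, 0.1505, 0.298]
ee_rot: [180.0, 28.8, -168.1]
wrist_force: [1.6, -0.2, -1.1]
opening: 0.0184
grip_force: 39.5
```

```bash
python3 -c "
from h import *
inc([place(.045,.05)],RP)"
```

```text
at [0.5984 0.1505 0.298 ] [ 179.97   28.84 -168.09] F [ 1.6 -0.2 -1.1] t 17.93
[0.0581 0.0428 0.1362] [-0.0001  0.0017 -0.0007]
```

Emit:
servo_tool(
  increments="0.015 0.01 0.035 0 0 0; 0.03 0.02 0.07 0 0 0; 0.045 0.03 0.1 0 0 0; 0.058 0.042 0.125 0 0.002 0; 0.058 0.042 0.136 0 0.002 0; 0.058 0.042 0.136 0 0.002 0; 0.058 0.042 0.136 0 0.002 0; 0.058 0.042 0.136 0 0.002 0",
)

```text
time_s: 18.6
tool_pos: [0.6039, 0.1748, 0.2106]
ee_rot: [-180.0, 28.6, -168.1]
wrist_force: [-0.3, -0.1, -0.3]
opening: 0.0185
grip_force: 39.5
```

```bash
python3 -c "
from h import *
stickpose()
s=r.read_state();f=s['tool_pos']+rot(s['ee_rot'])[:,2]*.113
print('foot kin',f.round(4), 'rel trough',(T.T@(f-t0)).round(4))
inc([place(.045,.02),place(.012,.012),place(0,.01),place(0,0)],RP)"
```

```text
TCP [0.6039 0.1748 0.2106] axis(world) [-0.3672 -0.1094  0.9237] in tool [-0.1063 -0.0315 -0.9938] off at TCP (tool) [-0.0097 -0.0038  0.0012]
foot [0.6567 0.1874 0.1039] 0.004 in tool [0.0033 0.0015 0.1198]
foot kin [0.6555 0.1862 0.1096] rel trough [ 0.0449 -0.0026  0.0491]
at [0.6029 0.1751 0.209 ] [ 179.99   28.42 -168.07] F [-0.1 -0.1 -1.2] t 19.2
[0.0003 0.0043 0.0485] [-0.0002 -0.002  -0.0006]
[0.0553 0.0042 0.0621] [-0.0002 -0.002  -0.0006]
[0.0753 0.0042 0.0655] [-0.0002 -0.002  -0.0006]
[0.0752 0.0042 0.0821] [-0.0002 -0.002  -0.0006]
```

```bash
cat > q.py <<'E'
from h import *
s=r.read_state();p=s['tool_pos'];Rt=rot(s['ee_rot']);m={}
for l in('stick_top','stick','trough'):
  for n in('scene','top'):
    e=proj(n,p-Rt[:,2]*.037 if l=='stick_top' else p+Rt[:,2]*.113 if l=='stick' else t0)
    q=[]
    for k in range(3):
      im=eyes.capture(n)
      q+=[d['location'] for d in eyes.pinpoint(l,n) if np.linalg.norm(d['location']-e)<25][:1]
    if q: m[l,n]=np.mean(q,0)
    print(l,n,'exp',e.round(1),'got',len(q),np.round(np.mean(q,0),1) if q else None)
for n in('scene','top'):
  st,v,im=violet(n,proj(n,p+Rt[:,2]*.04),90);a,b=proj(n,p-Rt[:,2]*.02),proj(n,p+Rt[:,2]*.1);u=(b-a)/np.linalg.norm(b-a)
  v[:2]*=np.sign(v[:2]@u);nn=[-u[1],u[0]]
  print(n,'area',st,'line ang diff deg',np.degrees(np.arcsin(u[0]*v[1]-u[1]*v[0])).round(1),'perp px',np.round((v[2:]-a)@nn,1),'along',((v[2:]-a)@u/np.linalg.norm(b-a)).round(2))
E
python3 q.py
```

```text
stick_top scene exp [428.7 211.6] got 3 [430.  210.9]
stick_top top exp [177.3 204.5] got 3 [175.9 204.5]
stick scene exp [427.4 297.9] got 3 [426.6 302. ]
stick top exp [194.2 181. ] got 3 [194.3 181.7]
trough scene exp [419.2 307.2] got 3 [418.  306.1]
trough top exp [203.9 199.8] got 2 [205.6 200.2]
scene area [421 224  15  73 958] line ang diff deg 0.6 perp px 0.1 along 0.55
top area [175 177  23  18 234] line ang diff deg 20.4 perp px -2.4 along 0.72
```

Emit:
servo_tool(
  increments="0 0.004 0.025 0 -0.002 0; 0 0.004 0.05 0 -0.002 0; 0 0.004 0.056 0 -0.002 0; 0.015 0.004 0.056 0 -0.002 0; 0.03 0.004 0.056 0 -0.002 0; 0.045 0.004 0.056 0 -0.002 0; 0.06 0.004 0.056 0 -0.002 0; 0.065 0.004 0.056 0 -0.002 0; 0.065 0.004 0.056 0 -0.002 0; 0.065 0.004 0.056 0 -0.002 0",
)

```text
time_s: 21.93
tool_pos: [0.585, 0.1737, 0.1615]
ee_rot: [-180.0, 28.7, -168.1]
wrist_force: [-0.5, 0.5, -1.0]
opening: 0.0182
grip_force: 39.6
```

```bash
python3 q.py; python3 -c "
from h import *
s=r.read_state();f=s['tool_pos']+rot(s['ee_rot'])[:,2]*.113
print('rel trough',(T.T@(f-t0)).round(4),'F trough',(T.T@s['wrist_force']).round(1))
inc([place(0,.015),place(0,.0)],RP)"
```

```text
stick_top scene exp [421.  221.7] got 2 [421.7 221.6]
stick_top top exp [188.  224.5] got 3 [186.4 224.3]
stick scene exp [420.5 301.8] got 3 [418.6 305.6]
stick top exp [201.8 198.2] got 3 [201.2 199. ]
trough scene exp [419.2 307.2] got 3 [418.4 308. ]
trough top exp [203.9 199.8] got 3 [203.5 200.4]
scene area [414 233  14  68 796] line ang diff deg 0.7 perp px 0.3 along 0.54
top area [185 195  21  21 220] line ang diff deg 11.6 perp px -1.8 along 0.71
rel trough [ 0.0063 -0.0002  0.0157] F trough [-1.1  0.4 -1.2]
at [0.5846 0.1737 0.1609] [ 179.99   28.65 -168.08] F [-0.4  0.4 -1.6] t 23.83
[0.0104 0.0003 0.0011] [-0.0003  0.     -0.0006]
[0.0104 0.0003 0.0261] [-0.0003  0.     -0.0006]
```

Emit:
servo_tool(
  increments="0.003 0 0.002 0 0 0; 0.006 0 0.004 0 0 0; 0.008 0 0.006 0 0 0; 0.008 0 0.009 0 0 0; 0.008 0 0.012 0 0 0; 0.008 0 0.012 0 0 0; 0.008 0 0.012 0 0 0",
)

```text
time_s: 24.42
tool_pos: [0.5838, 0.1735, 0.1521]
ee_rot: [180.0, 28.6, -168.1]
wrist_force: [1.1, -0.4, -1.1]
opening: 0.0184
grip_force: 39.6
```

Emit:
servo_tool(
  increments="0 0 0.002 0 0 0; 0 0 0.004 0 0 0; 0 0 0.006 0 0 0; 0 0 0.008 0 0 0; 0 0 0.008 0 0 0; 0 0 0.008 0 0 0",
)

```text
time_s: 24.92
tool_pos: [0.5861, 0.174, 0.148]
ee_rot: [180.0, 28.6, -168.1]
wrist_force: [0.2, 0.6, -0.4]
opening: 0.0186
grip_force: 39.6
```

```bash
cat > w.py <<'E'
from h import *
s=r.read_state();f=s['tool_pos']+rot(s['ee_rot'])[:,2]*.113
print('rel trough',(T.T@(f-t0)).round(4),'F trough',(T.T@s['wrist_force']).round(1),'M',np.round(s['moment'],2),s['opening'])
E
python3 w.py
```

```text
rel trough [ 0.0014 -0.0002  0.0036] F trough [ 0.1  0.5 -0.5] M [-0.08  0.33 -0.05] 0.018560783881863014
```

Emit:
servo_tool(
  increments="0 0 0.001 0 0 0; 0 0 0.002 0 0 0; 0 0 0.003 0 0 0; 0 0 0.004 0 0 0; 0 0 0.004 0 0 0; 0 0 0.004 0 0 0",
)

```text
time_s: 25.42
tool_pos: [0.5872, 0.1742, 0.1459]
ee_rot: [180.0, 28.6, -168.1]
wrist_force: [-0.6, 0.7, -1.7]
opening: 0.0179
grip_force: 39.6
```

```bash
python3 w.py
```

```text
rel trough [ 0.0014 -0.0002  0.0012] F trough [-1.2  0.8 -1.3] M [-0.06  0.39 -0.01] 0.017899342066985905
```

Emit:
servo_tool(
  increments="0.001 0 0.001 0 0 0; 0.002 0 0.002 0 0 0; 0.002 0 0.003 0 0 0; 0.002 0 0.004 0 0 0; 0.002 0 0.004 0 0 0; 0.002 0 0.004 0 0 0",
)

```text
time_s: 25.92
tool_pos: [0.5875, 0.1742, 0.1433]
ee_rot: [180.0, 28.7, -168.1]
wrist_force: [0.9, -0.6, -0.9]
opening: 0.0183
grip_force: 39.5
```

```bash
python3 w.py
```

```text
rel trough [ 0.0004 -0.0003 -0.0012] F trough [ 0.2 -0.8 -1.2] M [-0.17  0.12 -0.07] 0.018283342109466246
```

Emit:
servo_tool(
  increments="0.001 0 0.001 0 0 0; 0.002 0 0.002 0 0 0; 0.002 0 0.003 0 0 0; 0.002 0 0.004 0 0 0; 0.002 0 0.004 0 0 0; 0.002 0 0.004 0 0 0",
)

```text
time_s: 26.42
tool_pos: [0.5883, 0.1745, 0.1434]
ee_rot: [-180.0, 28.9, -168.0]
wrist_force: [-9.2, -2.1, 17.2]
opening: 0.0183
grip_force: 41.5
```

```bash
python3 w.py
```

```text
rel trough [ 0.0018 -0.0002 -0.0015] F trough [ 0.  -0.1 19.6] M [-0.31  0.29 -0.1 ] 0.01833854075844897
```

The foot met the stop with 19.6 N along the trough axis. I'll ease off that and move a little into the V.

Emit:
servo_tool(
  increments="0 0 -0.002 0 0 0; 0.001 0 -0.003 0 0 0; 0.002 0 -0.003 0 0 0; 0.003 0 -0.003 0 0 0; 0.003 0 -0.003 0 0 0; 0.003 0 -0.003 0 0 0",
)

```text
time_s: 26.92
tool_pos: [0.5865, 0.1739, 0.1426]
ee_rot: [-180.0, 28.9, -168.1]
wrist_force: [2.1, -0.2, 6.1]
opening: 0.0182
grip_force: 40.1
```

```bash
python3 w.py
```

```text
rel trough [-0.0004 -0.0005 -0.0013] F trough [ 4.6 -0.6  4.4] M [-0.01 -0.59 -0.11] 0.01820432519833055
```

Emit:
servo_tool(
  increments="0 0 0 0 0 0; 0 0 0 0 0 0; 0 0 0 0 0 0; 0 0 0 0 0 0; 0 0 0 0 0 0; 0 0 0 0 0 0; 0 0 0 0 0 0; 0 0 0 0 0 0",
  grip=-1,
)

```text
time_s: 27.58
tool_pos: [0.5849, 0.1738, 0.1412]
ee_rot: [180.0, 28.6, -168.1]
wrist_force: [-0.5, -0.3, -0.2]
opening: 0.0853
grip_force: 0.0
```

Emit:
servo_tool(
  increments="0 0 -0.02 0 0 0; 0 0 -0.05 0 0 0; 0 0 -0.1 0 0 0; 0 0 -0.15 0 0 0; 0 0 -0.2 0 0 0; 0 0 -0.25 0 0 0; 0 0 -0.28 0 0 0; 0 0 -0.28 0 0 0; 0 0 -0.28 0 0 0",
)

```text
time_s: 28.33
tool_pos: [0.506, 0.1571, 0.2904]
ee_rot: [-180.0, 28.8, -168.1]
wrist_force: [0.1, -0.2, -1.7]
opening: 0.0854
grip_force: 0.0
```

```bash
python3 - <<'E'
from h import *
print(r.read_state()['tool_pos'],r.read_state()['time_s'])
o=[]
for n,(x,y) in(('scene',(350,190)),('top',(150,160))):
  im=eyes.capture(n)
  for l,P in(('stick_top',t0+T[:,2]*.15),('stick',t0),('ejector_tip',D(-80*np.cos(1.4),85+80*np.sin(1.4),128))): print(n,l,[(d['location'],round(d['p'],2)) for d in eyes.pinpoint(l,n)[:2]],'exp',proj(n,P).round(1))
  o.append(cv2.resize(im[y:y+150,x:x+100],(400,600),interpolation=cv2.INTER_CUBIC))
cv2.imwrite('pics/end.png',np.hstack(o)[...,::-1])
E
```

```text
[0.50597446 0.15706682 0.29040332] 28.3333
scene stick_top [([420.0, 226.0], 0.84)] exp [419.5 229.1]
scene stick [([417.1, 309.9], 0.84), ([401.2, 277.9], 0.46)] exp [419.2 307.2]
scene ejector_tip [([261.7, 213.1], 0.97)] exp [264.1 213.3]
top stick_top [([189.3, 223.9], 0.61)] exp [191.  225.6]
top stick [([206.9, 197.7], 0.96)] exp [203.9 199.8]
top ejector_tip [([362.4, 268.7], 0.8)] exp [365.9 270.1]
```

View pics/end.png

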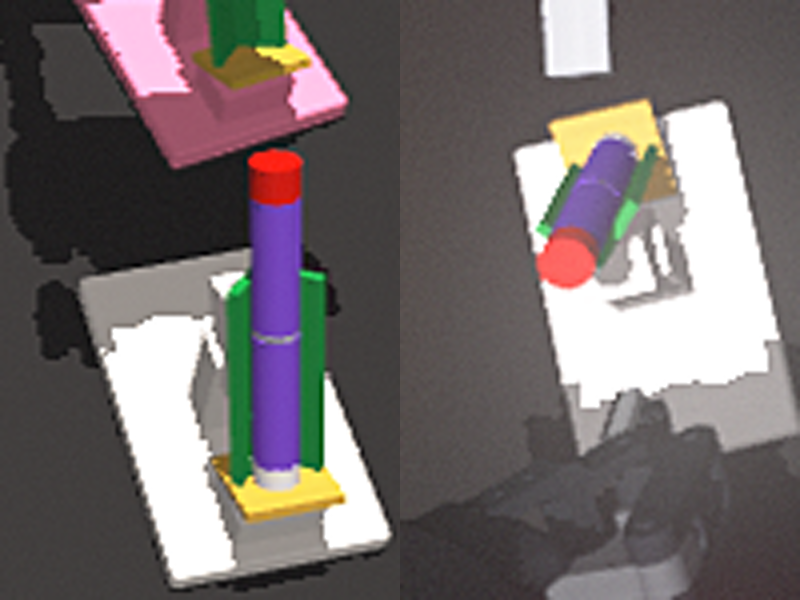

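The stick lies in the V with its red end up at crop (275,178) and its white foot on the brass stop at crop (275,478). The lever is still over at 1.4 rad and the gripper is clear, so I'm handing in.

```bash
python3 -c "
from station import ticket
print(ticket.job_done())"
```

```text
the job is handed in; nothing more can be done
None
```

The lever clicked over and stayed there, and the stick is lying in the white-based green cradle, red end up with its foot on the brass stop; I let go and handed the job in at about 28 s, and the hand-in call gave no verdict.

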